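Set the near-point rule to its stop clip

ROBOT

A 7-joint arm with a two-finger parallel gripper is mounted at the origin on a cart in front of the work surface, level with it; the furniture and walls round the work are solid. World frame = base frame: x ahead of the robot, y to its left, z up, the work surface at z = 0. Lengths are in m, angles in rad, forces in N, time in s.
With the tool pointing down it reaches from about 0.4 to 0.85 m from the base axis. Payload 4.5 kg.
Tool frame: the origin (TCP) lies on the centre line of the jaws, within the pads' length; the fingertips stand r.tip_extent ahead of it and the grasp point (between the pads) is the TCP (r.tip_extent is the distance from the TCP to the fingertips, in m); z points along the fingers, y is the line along which they close (so a half turn about z gives the same grasp; the last joint's range is limited). The gripper opens to 88 mm and grips with 3 to 60 N. Pads are 18 mm wide; open, the fingers measure 123 mm over their backs; the gripper's body (75 mm by 187 mm) begins 45 mm behind the grasp point.
Start: joints at [-1.278, 0.689, -0.195, 1.565, 0.157, 0.902, -0.215], TCP at [0.16, 0.604, 0.258] pointing down, gripper open.
Joint ranges: [-3.01, 3.01], [-0.46, 2.08], [-1.47, 1.51], [0.13, 2.56], [-1, 4.14], [0.04, 2.09], [-2.66, 2.66]. Speed limits (rad/s): [2.57, 2.57, 3.14, 3.14, 3.14, 3.14, 3.14].

INTERFACE

Orientations are given as a unit quaternion [x, y, z, w].
In Python, from plant import sensors, vision, finish_job, r gives the robot as it stands. The module is installed in compiled form; this text tells all that it offers.
- The arm moves only by the tool step_arm, never from a script. Its argument "steps" is a list of rows, each a list of 2 entries, a list of its own where there are three numbers: the shift along the tool's x, y, z in cm, then the turn, a rotation vector about the tool's x, y, z in degrees. A call has 1 to 12 rows; each row shifts and turns the commanded pose from where the row before left it, along the tool's axes as they then stand; what a row does not reach is not made up. A row lasts 1/8 s, in which the tool goes at most 62.5 mm and 10.7 degrees, less where a joint would pass 70% of its speed; a pose out of reach is approached as far as the arm can. A call with a gripper value outside its range is refused whole. "claw" is the opening, from -1 (shut) to 1 (fully open), set as the call begins (left out, the last holds). The fingers move at their own pace and stop on an object; "grip_force" is the grip in N (left out, the last holds). Time passes only in rows, so rows that do not move let the fingers close. It gives the time, the measured TCP pose, the force, the opening and the grip force at its end, in the units of the state.
- sensors.get_state(): the state, without advancing time (a new reading comes with each control period).
- vision.snapshot(name): name is "scene" or "top" or "wrist"; returns a dict with "img" (384x512x3 uint8, red, green, blue), "fx", "fy", "cx", "cy" (pixels), "position" and "rotation" of the camera in the world. Camera axes: x right, y down, z forward; pixel columns grow to the right and rows downward; lengths in m; the calibration is good to about 2 mm. A picture is of the moment at which its call begins. There is no depth.
- finish_job(): hands the job in; it is judged then, once.
The state is a dict: "clock": time; "q": joint angles; "qd": joint speeds; "joint_torque": joint torques, N m; "tool_pos": TCP position; "eef_rot": TCP orientation; "contact_force": force on the tool from outside, world axes, zero at the start; "moment": the same for the moment, N m; "opening": opening from 0.0 (shut) to 1.0 (fully open); "finger_force": force on a finger pad.
Only numpy, scipy, OpenCV 4.12 (cv2) and the standard library are available. Lean on these libraries where they do the work, as an engineer would, in place of code of your own. Each camera call takes 0.05 s, during which the arm holds its last target. There are 200 camera calls.

TASK

Set the near-point rule for the next test: push the white-faced target box along its rods with a fingertip until it clicks into the notch of the stop clip with the round post, and leave it seated there. Only push the box, never pinch it between the fingers, and leave the other things on the desk where they are.

Things in the scene. Friction and masses are not known exactly. Their poses are not given: they have to be found in the camera images.
- rule: Near-point rule, fixed: white board, x -70 to +120 mm, 400 mm along y, top 12 mm over the desk, maybe turned a little. On it two steel rods along y (10 mm thick, at x = -20 and +20 mm, axes 30 mm over the desk) between grey end blocks (76 mm in x, inner faces at y = -176 and +176 mm, tops 42 mm up). Origin on the desk top, midway between rods and blocks; z up.
- carriage (a joint): Position of the target box along the rule's y, m: 0 mid-rods, stops at -0.145 and +0.145. Friction about 1 N. A sprung ball under it climbs a ridge, 5 to 10 N from 15 mm before a notch's middle, crest 7.5 mm before it; then the force drops and the box is drawn in by itself. An equal ridge beyond holds it; pushed on hard it leaves at the far side, unharmed, and can be pushed back.
- carriage_center (a point): Centre of the grey target box, 62 mm above the desk, midway between the rods. The box is 100 mm along the rule's x and 50 mm along the rule's y over its cards (push faces 25 mm either side of this point, each a white card 94 x 46 mm; pressing both at once counts as pinching), and reaches from 37 to 87 mm above the desk.
- clip_round_notch (a point): Where the centre of the target box stands when seated in the clip with the round post (62 mm above the desk). The black fixed clip is 32 mm along the rule's y, low between and under the rods (top 29 mm above the desk); its post, a black cylinder 26 mm in diameter, stands 70 mm from here along the rule's +x, behind the rods, top 52 mm above the desk.
- clip_bar_notch (a point): The same point of the other clip, alike but for its post: a flat black upright plate, 44 mm along the rule's y and 8 mm thick, 70 mm from here along the rule's +x, top 52 mm above the desk. Not the wanted one. The box starts between the two clips; either clip may be at the left.
- lens_case: white contact-lens case with two round caps, 30 x 62 x 18 mm, lying on the rule's board behind the rods; origin at the centre of its underside
- battery_aa: AA battery lying on the rule's board behind the rods, 14 x 51 x 14 mm; origin at the centre of its underside
- drops_navy: upright dark blue carton, 36 x 42 x 98 mm, to the left of the rule; origin at the centre of its underside

How it is judged:
At the end, for the whole second after the job is handed in: The target box rests in the notch of the clip with the round post, its centre within 3 mm of the notch's middle (horizontal distance between carriage_center and clip_round_notch below 0.003 m and velocity of joint carriage between -0.005 and 0.005 m/s); the robot touches nothing.
It fails at once if the target box is pinched (both of its cards pressed at the same time) (contact force between the fingers and carriage_c3 above 0.5 N and contact force between the fingers and carriage_c4 above 0.5 N).
It fails at once if one of the loose things on the desk is moved more than 30 mm or lifted (distance of any of lens_case, battery_aa, drops_navy from where it was at the start of the episode above 0.03 m).
It also fails if it takes over 38 s, if anything falls off the work surface, if the arm or the gripper's body presses on something with over 40 N, if the wrist force passes 120 N, or if a joint passes its speed limit or range.

## Working session

There is one attempt and no reset: what is moved stays moved. The work goes in short steps, Python scripts to look and compute and a tool call to move; the robot and the scene stay as the last step left them, time stands still between calls to the robot, and variables do not carry over. Pictures are saved under pics/ and viewed, at most 10 in all, crops included, and the job is handed in when it is done.

Besides the shell and the picture viewer there is one more tool, called after "Request:" as a command line: name --argument value ..., lists and objects as JSON in quotes. step_arm: Moves the arm, as the interface text tells. Its arguments: {"type":"object","properties":{"steps":{"type":"array"},"claw":{"type":"number"},"grip_force":{"type":"number"}},"required":["steps"]}

```bash
mkdir -p pics; cat > h.py <<'E'
import numpy as np, cv2, json
from plant import sensors, vision, finish_job, r
def snap(cam,name):
    d=vision.snapshot(cam); cv2.imwrite(f'pics/{name}.png',d['img'][:,:,::-1])
    c={k:(np.array(v).tolist()) for k,v in d.items() if k!='img'}
    json.dump(c,open(f'pics/{name}.json','w')); return d
def ray(name,u,v,z):
    c=json.load(open(f'pics/{name}.json'));R=np.array(c['rotation']);p=np.array(c['position'])
    d=R@np.array([(u-c['cx'])/c['fx'],(v-c['cy'])/c['fy'],1]); return p+d*(z-p[2])/d[2]
E
python3 - <<'E'
from h import *
a=snap('top','t0');b=snap('scene','s0')
print(a['position'],a['rotation'],a['fx']);s=sensors.get_state();print(s['tool_pos'],s['eef_rot'],r.tip_extent,s['clock'])
E
```

```text
[0.42922681 0.03489528 0.9252518 ] [ 0.71339443 -0.69642684  0.05213762 -0.05779022] 438.8510127011023
[0.15987908 0.60364987 0.25699512] [ 1.29022940e-01  9.91641264e-01 -8.26208323e-04 -3.54744442e-05] 0.019 0.1
```

View pics/t0.png

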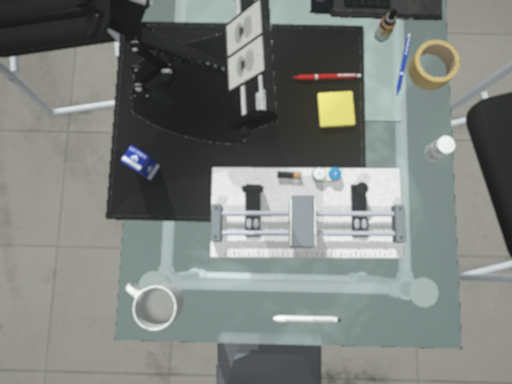

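View pics/s0.png

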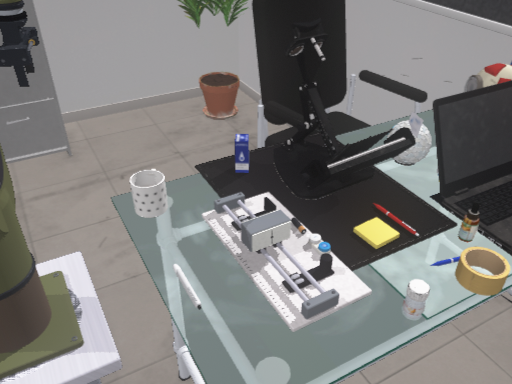

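```bash
sed -i 's/import numpy as np, cv2, json/&\nfrom scipy.spatial.transform import Rotation as Ro/; s/R=np.array(c\[.rotation.\])/R=Ro.from_quat(c["rotation"]).as_matrix()/' h.py
python3 - <<'E'
import cv2
i=cv2.imread('pics/t0.png')[160:265,205:410]
cv2.imwrite('pics/t0c.png',cv2.resize(i,None,fx=3.9,fy=3.9,interpolation=cv2.INTER_CUBIC))
E
```

```text
(no output)
```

View pics/t0c.png

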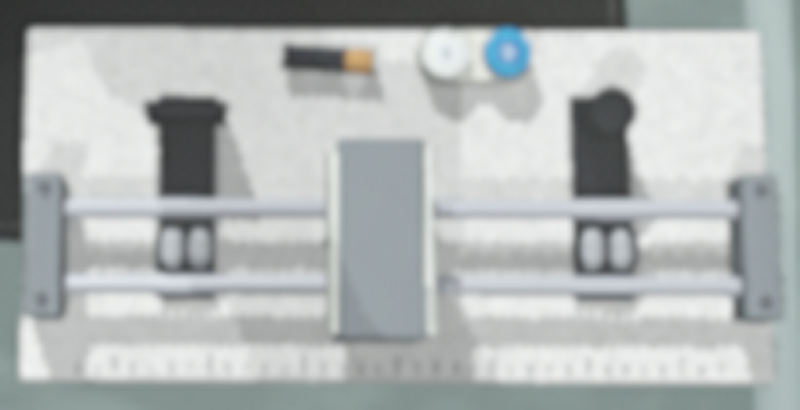

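The round-post clip is on the right (crop 605,248; post top 611,108). The bar post is on the left (crop 187,108), with the box between them at crop 338–424, 140–340.

```bash
python3 - <<'E'
from h import *
def P(x,y,z): return ray('t0',205+(x+.5)/3.9-.5,160+(y+.5)/3.9-.5,z)
L=P(64,246,.042);Rr=P(739,248,.042)
# inner faces at block tops
ax=(L-Rr)[:2];print('L',L,'R',Rr,'len',np.linalg.norm(ax)); o=(L+Rr)[:2]/2; e=ax/np.linalg.norm(ax); ex=np.array([e[1],-e[0]])
print('origin',o,'yaw',np.degrees(np.arctan2(-e[0],e[1])))
for n,x,y,z in [('boxTL',338,140,.087),('boxTR',424,140,.087),('boxBL',338,340,.087),('boxBR',424,340,.087),('cardL',331,240,.085),('cardR',434,240,.085),('ridges',606,248,.029),('clip',603,290,.029),('post',611,108,.052),('bar',187,110,.052),('ridgeL',186,248,.029),('rodU',400,208,.035),('rodtopL',150,207,.035),('rodbotL',150,283,.035),('rodtopR',690,208,.035),('rodbotR',690,284,.035),('case',475,52,.018),('batt',330,58,.014)]:
    p=P(x,y,z)[:2];d=p-o;print(n,p.round(4),'rule x,y',(d@ex).round(4),(d@e).round(4))
s=sensors.get_state();print(Ro.from_quat(s['eef_rot']).as_matrix().round(3), s['opening'])
E
```

```text
L [0.4989677  0.11838468 0.042     ] R [ 0.50630572 -0.22954853  0.042     ] len 0.34801057971660515
origin [ 0.50263671 -0.05558192] yaw 1.2082057163918467
boxTL [ 0.5511 -0.0194] rule x,y 0.0492 0.0351
boxTR [ 0.5521 -0.0619] rule x,y 0.0493 -0.0074
boxBL [ 0.453  -0.0207] rule x,y -0.0489 0.0359
boxBR [ 0.454  -0.0624] rule x,y -0.0488 -0.0058
cardL [ 0.5017 -0.0168] rule x,y -0.0001 0.0388
cardR [ 0.5029 -0.0673] rule x,y 0.0 -0.0117
ridges [ 0.5058 -0.164 ] rule x,y 0.0008 -0.1085
clip [ 0.4838 -0.1622] rule x,y -0.0211 -0.1062
post [ 0.5762 -0.1623] rule x,y 0.0713 -0.1082
bar [0.57   0.0565] rule x,y 0.0697 0.1106
ridgeL [0.5005 0.0556] rule x,y 0.0002 0.1112
rodU [ 0.5236 -0.0556] rule x,y 0.0209 -0.0005
rodtopL [0.521  0.0749] rule x,y 0.0211 0.13
rodbotL [0.4814 0.0737] rule x,y -0.0185 0.1297
rodtopR [ 0.5272 -0.2066] rule x,y 0.0214 -0.1515
rodbotR [ 0.4876 -0.2059] rule x,y -0.0182 -0.15
case [ 0.6108 -0.0971] rule x,y 0.1073 -0.0438
batt [ 0.6065 -0.0192] rule x,y 0.1046 0.0342
[[-0.967  0.256 -0.   ]
 [ 0.256  0.967 -0.002]
 [-0.    -0.002 -1.   ]] 1.0014874341186106
```

Request:
step_arm --steps '[[[0,0,0],[0,0,10.5]],[[0,0,0],[0,0,10.5]],[[0,0,0],[0,0,10.5]],[[0,0,0],[0,0,10.5]],[[0,0,0],[0,0,10.5]],[[0,0,0],[0,0,10.5]],[[0,0,0],[0,0,10.5]],[[0,0,0],[0,0,0.5]]]' --claw -1 --grip_force 20

```text
clock: 1.1
tool_pos: [0.1597, 0.604, 0.2573]
eef_rot: [0.699, 0.715, -0.0, 0.0]
contact_force: [-0.6, 0.4, 0.1]
opening: 0.112
finger_force: 0.0
```

Request:
step_arm --steps '[[[-4.8,2.7,0],[0,0,0]],[[-4.8,2.7,0],[0,0,0]],[[-4.8,2.7,0],[0,0,0]],[[-4.8,2.7,0],[0,0,0]],[[-4.8,2.7,0],[0,0,0]],[[-4.8,2.7,0],[0,0,0]],[[-4.8,2.7,0],[0,0,0]],[[-4.8,2.7,0],[0,0,0]],[[-4.8,2.7,0],[0,0,0]],[[-4.8,2.7,0],[0,0,0]],[[0,0,0],[0,0,0]],[[0,0,0],[0,0,0]]]'

```text
clock: 2.6
tool_pos: [0.4394, 0.1303, 0.2576]
eef_rot: [0.699, 0.715, 0.0, -0.0]
contact_force: [-0.2, -0.2, -0.1]
opening: 0.008
finger_force: 0.0
```

```bash
cat >> h.py <<'E'
O=np.array([.50264,-.05558]);EY=np.array([-.02108,.99978]);EX=np.array([.99978,.02108])
def rule():
    s=sensors.get_state();p=np.array(s['tool_pos']);d=p[:2]-O
    R=Ro.from_quat(s['eef_rot']).as_matrix()
    print('t',s['clock'],'rule',(d@EX).round(4),(d@EY).round(4),p[2].round(4),'F',np.round(s['contact_force'],2),'open',round(s['opening'],3));print(R.round(3))
E
python3 -c "
from h import *
rule()"
```

```text
t 2.6 rule -0.0593 0.1872 0.2576 F [-0.16 -0.22 -0.11] open 0.008
[[-0.023  1.    -0.001]
 [ 1.     0.023  0.001]
 [ 0.001 -0.001 -1.   ]]
```

Request:
step_arm --steps '[[[-3.4,2,0],[0,0,0]],[[-3.4,2,0],[0,0,0]],[[-3.4,1.9,0],[0,0,0]],[[0,0,4],[0,0,0]],[[0,0,4],[0,0,0]],[[0,0,4],[0,0,0]],[[0,0,3],[0,0,0]],[[0,0,2],[0,0,0]],[[0,0,1.4],[0,0,0]],[[0,0,0],[0,0,0]]]'

```text
clock: 3.85
tool_pos: [0.5002, 0.0303, 0.0731]
eef_rot: [0.699, 0.715, -0.0, -0.001]
contact_force: [0.6, 0.2, 0.6]
opening: 0.005
finger_force: 0.0
```

```bash
python3 -c "
from h import *
rule()
snap('top','t1')
i=cv2.imread('pics/t1.png')[140:280,190:420]
cv2.imwrite('pics/t1c.png',cv2.resize(i,None,fx=3.4,fy=3.4,interpolation=cv2.INTER_CUBIC))"
```

```text
t 3.85 rule -0.0006 0.0859 0.0731 F [0.56 0.22 0.57] open 0.005
[[-0.023  1.    -0.002]
 [ 1.     0.023  0.001]
 [ 0.001 -0.002 -1.   ]]
```

View pics/t1c.png

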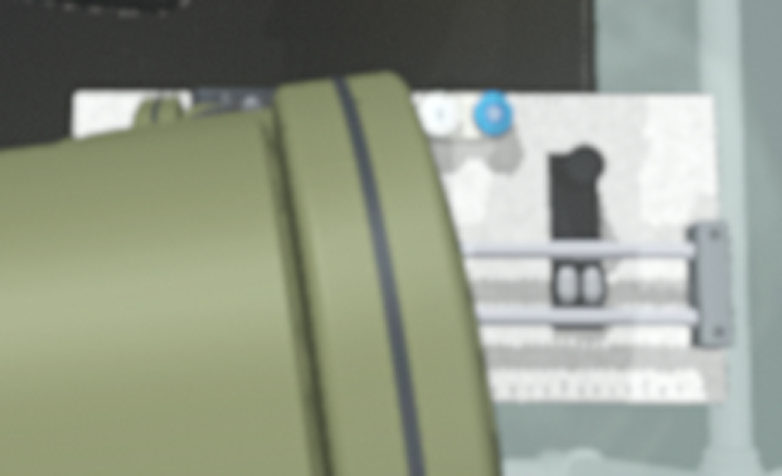

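The arm hides the box, but the round-post clip at (578,285) is in clear view and undisturbed. Next I push along −y, slowly towards the end.

Request:
step_arm --steps '[[[-1.2,0,0],[0,0,0]],[[-1.2,0,0],[0,0,0]],[[-1,0,0],[0,0,0]],[[-1,0,0],[0,0,0]],[[-1,0,0],[0,0,0]],[[-1.2,0,0],[0,0,0]],[[-1.2,0,0],[0,0,0]],[[-1.2,0,0],[0,0,0]],[[-1.2,0,0],[0,0,0]],[[-1,0,0],[0,0,0]],[[-0.5,0,0],[0,0,0]],[[0,0,0],[0,0,0]]]'

```text
clock: 5.4
tool_pos: [0.503, -0.0886, 0.0736]
eef_rot: [0.7, 0.714, -0.0, -0.0]
contact_force: [0.3, -0.3, 0.5]
opening: 0.002
finger_force: 0.0
```

```bash
python3 -c "
from h import *
rule()
snap('top','t2');snap('scene','s2')
i=cv2.imread('pics/t2.png')[140:280,240:420]
j=cv2.imread('pics/s2.png')[170:330,190:380]
f=lambda a:cv2.resize(a,(400,340),interpolation=cv2.INTER_CUBIC)
cv2.imwrite('pics/c2.png',np.hstack([f(i),f(j)]))"
```

```text
t 5.4 rule -0.0004 -0.033 0.0736 F [ 0.25 -0.3   0.52] open 0.002
[[-0.02  1.   -0.  ]
 [ 1.    0.02 -0.  ]
 [-0.   -0.   -1.  ]]
```

View pics/c2.png

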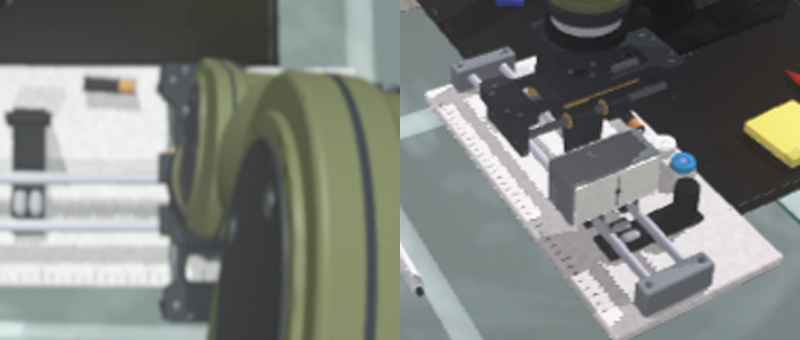

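The box has been pushed along the rods and stands just before the round-post clip. Its front card's top edge runs from composite (577,180) to (660,150). I'll measure that edge now.

```bash
python3 -c "
from h import *
for x,y in [(577,180),(660,150),(618,165)]:
    p=ray('s2',190+(x-400)*.475,170+y*160/340,.085)[:2]-O;print(p@EX,p@EY)
for x,y in [(686,183)]:
    p=ray('s2',190+(x-400)*.475,170+y*160/340,.052)[:2]-O;print('post',p@EX,p@EY)
"
```

```text
-0.03679936096248374 -0.08589294089170094
0.0539912566135248 -0.08989056294971653
0.007294751841376545 -0.08761895926662663
post 0.07228491452931339 -0.111640938516175
```

Request:
step_arm --steps '[[[-0.6,0,0],[0,0,0]],[[-0.6,0,0],[0,0,0]],[[-0.6,0,0],[0,0,0]],[[-0.5,0,0],[0,0,0]],[[-0.3,0,0],[0,0,0]],[[0,0,0],[0,0,0]]]'

```text
clock: 6.25
tool_pos: [0.5037, -0.1145, 0.0737]
eef_rot: [0.7, 0.714, -0.0, 0.0]
contact_force: [-1.1, -1.3, -1.1]
opening: 0.004
finger_force: 0.0
```

Request:
step_arm --steps '[[[-0.3,0,0],[0,0,0]],[[0,0,0],[0,0,0]]]'

```text
clock: 6.5
tool_pos: [0.5039, -0.1172, 0.0738]
eef_rot: [0.7, 0.714, 0.0, 0.0]
contact_force: [-1.1, 0.6, 0.2]
opening: 0.006
finger_force: 0.0
```

Request:
step_arm --steps '[[[-0.2,0,0],[0,0,0]],[[0,0,0],[0,0,0]]]'

```text
clock: 6.75
tool_pos: [0.5039, -0.1181, 0.0737]
eef_rot: [0.7, 0.715, 0.0, -0.0]
contact_force: [0.2, 2.7, 1.6]
opening: 0.004
finger_force: 1.6
```

Request:
step_arm --steps '[[[-0.2,0,0],[0,0,0]],[[0,0,0],[0,0,0]]]'

```text
clock: 7.0
tool_pos: [0.5039, -0.1188, 0.0738]
eef_rot: [0.699, 0.715, 0.001, -0.001]
contact_force: [0.6, 5.8, 3.5]
opening: 0.005
finger_force: 3.2
```

Request:
step_arm --steps '[[[-0.15,0,0],[0,0,0]],[[0,0,0],[0,0,0]]]'

```text
clock: 7.25
tool_pos: [0.5039, -0.1202, 0.0738]
eef_rot: [0.699, 0.715, 0.001, -0.001]
contact_force: [0.8, 5.9, 3.0]
opening: 0.005
finger_force: 3.2
```

Request:
step_arm --steps '[[[-0.15,0,0],[0,0,0]],[[0,0,0],[0,0,0]]]'

```text
clock: 7.5
tool_pos: [0.5039, -0.1232, 0.0737]
eef_rot: [0.7, 0.715, 0.0, -0.0]
contact_force: [-0.2, 2.4, 1.9]
opening: 0.004
finger_force: 1.5
```

Request:
step_arm --steps '[[[-0.15,0,0],[0,0,0]],[[0,0,0],[0,0,0]]]'

```text
clock: 7.75
tool_pos: [0.5039, -0.1268, 0.0737]
eef_rot: [0.7, 0.714, -0.0, 0.001]
contact_force: [-0.6, -0.8, -0.3]
opening: 0.004
finger_force: 0.0
```

The force rose to about 6 N and then dropped to zero, which is the click. I'll back off, lift and check.

Request:
step_arm --steps '[[[1.5,0,0],[0,0,0]],[[2.5,0,0],[0,0,0]],[[1,0,-4],[0,0,0]],[[0,0,-5],[0,0,0]],[[0,0,-5],[0,0,0]],[[5,-1,-3],[0,0,0]],[[5,-2,0],[0,0,0]],[[5,-2,0],[0,0,0]],[[5,-2,0],[0,0,0]],[[5,-2,0],[0,0,0]],[[5,-2,0],[0,0,0]],[[0,0,0],[0,0,0]]]'

```text
clock: 9.25
tool_pos: [0.3841, 0.2275, 0.2436]
eef_rot: [0.696, 0.718, 0.0, -0.001]
contact_force: [-0.0, -1.1, -0.8]
opening: 0.006
finger_force: 0.0
```

```bash
python3 -c "
from h import *
rule()
snap('top','t3')
i=cv2.imread('pics/t3.png')[160:265,205:410]
cv2.imwrite('pics/t3c.png',cv2.resize(i,None,fx=3.9,fy=3.9,interpolation=cv2.INTER_CUBIC))"
```

```text
t 9.25 rule -0.1126 0.2855 0.2436 F [-0.02 -1.07 -0.85] open 0.006
[[-0.031  1.    -0.001]
 [ 1.     0.031  0.002]
 [ 0.002 -0.001 -1.   ]]
```

View pics/t3c.png

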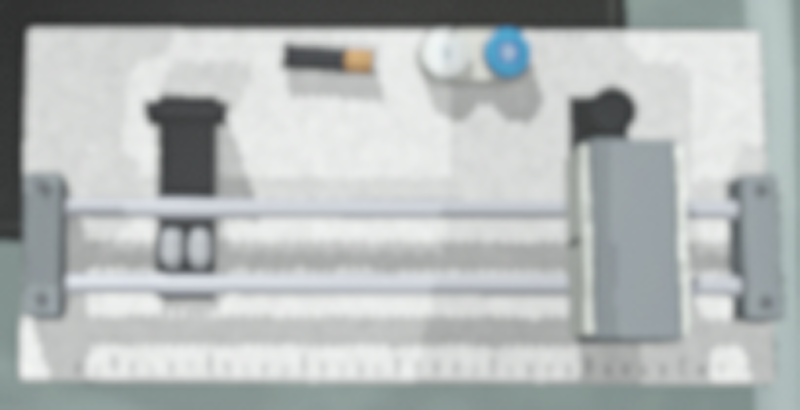

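```bash
python3 -c "
from h import *
for x,y in [(594,240),(680,240)]:
    p=ray('t3',205+(x+.5)/3.9-.5,160+(y+.5)/3.9-.5,.087)[:2]-O;print(p@EX,p@EY)
"
```

```text
6.339942204783614e-05 -0.08976502916018218
0.00018728142711328622 -0.13180291109103778
```

The box measures −0.111 on the rule against a notch at about −0.108. That agrees within the measuring error, and the force click confirms it is seated. The other things are unmoved and the arm is clear.

```bash
python3 -c "
from plant import finish_job
print(finish_job())"
```

```text
the job is handed in; nothing more can be done
None
```

The target box was pushed with a shut fingertip until it clicked into the round-post clip. By camera it rests about 2.5 mm from the notch's measured middle, close to the 3 mm limit and within measuring error. The lens case and battery look unmoved, the arm never went near the carton, and the job is handed in; no verdict was returned.

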